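Pack the banquet candles by height and latch the case

TASK

The banquet is over: put away every ivory LED candle standing on the table. Stand each one upright in the row of the black case that matches its height (short ones on the high bed, medium on the middle one, tall on the deep one, so that all tops come level), and only when all are in, close the lid fully and then swing the brass hasp over until it lies flat with the lid's catch through its slot. Leave the glasses, napkin ring and fruit dish standing about where they are.

Things in the scene. Friction and masses are not known exactly. Their poses are not given: they have to be found in the camera images.
- case: black case with brass corners, fixed to the table, 160 (its x) x 246 (its y) x 102 high, walls and floor 5 thick, open-topped; origin at the centre of its underside, z up. The lid is hinged on the rim of its +x side, the hasp is on its -x side. Inside, three rows lie side by side across its y (70 apart), each running along its x
- row_short: pale grey row for the short candles in the case, fixed: a bed 148 long (its x) x 66 wide (its y), with 8-high, 3-thick lips along its long edges. Origin: centre of its underside, 5 above the table; the bed's surface is 44 above it. Holds two candles one behind the other along x; candle tops then come level 7 below the case's rim. The order of the rows varies
- row_mid: pale grey row for the mid candles in the case, fixed: a bed 148 long (its x) x 66 wide (its y), with 8-high, 3-thick lips along its long edges. Origin: centre of its underside, 5 above the table; the bed's surface is 24 above it. Holds two candles one behind the other along x; candle tops then come level 7 below the case's rim. The order of the rows varies
- row_tall: pale grey row for the tall candles in the case, fixed: a bed 148 long (its x) x 66 wide (its y), with 8-high, 3-thick lips along its long edges. Origin: centre of its underside, 5 above the table; the bed's surface is 4 above it. Holds two candles one behind the other along x; candle tops then come level 7 below the case's rim. The order of the rows varies
- candle_short_a: ivory LED pillar candle with black wick, 40 dia x 45 high (short), weighted white base; origin at the centre of its underside, z up. May be absent
- candle_short_b: ivory LED pillar candle with black wick, 40 dia x 45 high (short), weighted white base; origin at the centre of its underside, z up. May be absent
- candle_mid_a: ivory LED pillar candle with black wick, 40 dia x 65 high (mid), weighted white base; origin at the centre of its underside, z up. May be absent
- candle_mid_b: ivory LED pillar candle with black wick, 40 dia x 65 high (mid), weighted white base; origin at the centre of its underside, z up. May be absent
- candle_tall_a: ivory LED pillar candle with black wick, 40 dia x 85 high (tall), weighted white base; origin at the centre of its underside, z up. May be absent
- candle_tall_b: ivory LED pillar candle with black wick, 40 dia x 85 high (tall), weighted white base; origin at the centre of its underside, z up. May be absent
- lid (a joint): lid hinge: 0 closed, grows as it opens, up to 1.95 rad (leaning back past upright); stiff, stays where it is left. The lid is a black plate 160 x 246 x 8 thick; a brass catch 12 x 6 stands 12 above its outer face, 140 from the hinge line, in the middle
- lid_hinge (a point): middle of the lid's hinge line, at the lower face of the lid, 102 above the table; axes as the case's when closed (they turn with the lid)
- lid_edge (a point): middle of the lid's free edge, on its outer (upper when closed) face, 160 from the hinge
- hasp (a joint): hasp hinge: 0 when it lies flat over the closed lid with the catch through its slot; 1.57 upright; larger: leaning outwards, up to 2.45 rad; stays where it is left
- hasp_hinge (a point): middle of the hasp's hinge line, just outside the case's -x wall, 112 above the table
- hasp_tip (a point): free end of the brass hasp, a slotted strap 34 wide, 3 thick, 55 long from its hinge; the slot lies 16 to 32 from the hinge, so press it down near its end
- tumbler: clear glass tumbler, 60 dia x 75 high, mouth up; origin at the centre of its underside; a bystander
- napkin_ring: brass napkin ring standing on its end, 46 dia x 32 high; origin at the centre of its underside; a bystander
- votive: amber glass votive cup, 54 dia x 50 high, empty; origin at the centre of its underside; a bystander
- fruit_dish: white dish 130 dia with two lemons and a lime fixed in it, about 66 high; origin at the centre of its underside; a bystander
- wine_glass: stemmed wine glass, 76 dia x 180 high; origin at the centre of its underside; a bystander
Mind the look-alikes: they are no part of the job. What is shaped like the candle_short_b but green is not meant.

How it is judged:
On the way, in this order (a step that is already met when the one before it is completed fails the run):
1. every candle stands in the row for its height while the lid is open and the hasp off (x of candle_short_a in the frame of row_short between -0.072 and 0.072 m and y of candle_short_a in the frame of row_short between -0.018 and 0.018 m and z of candle_short_a in the frame of row_short between 0.038 and 0.052 m and angle between each of candle_short_a, candle_short_b, candle_mid_a, candle_mid_b, candle_tall_a, candle_tall_b's own z axis and vertical below 0.2 rad and linear speed of each of candle_short_a, candle_short_b, candle_mid_a, candle_mid_b, candle_tall_a, candle_tall_b below 0.03 m/s and x of candle_short_b in the frame of row_short between -0.072 and 0.072 m and y of candle_short_b in the frame of row_short between -0.018 and 0.018 m and z of candle_short_b in the frame of row_short between 0.038 and 0.052 m and x of candle_mid_a in the frame of row_mid between -0.072 and 0.072 m and y of candle_mid_a in the frame of row_mid between -0.018 and 0.018 m and z of candle_mid_a in the frame of row_mid between 0.018 and 0.032 m and x of candle_mid_b in the frame of row_mid between -0.072 and 0.072 m and y of candle_mid_b in the frame of row_mid between -0.018 and 0.018 m and z of candle_mid_b in the frame of row_mid between 0.018 and 0.032 m and x of candle_tall_a in the frame of row_tall between -0.072 and 0.072 m and y of candle_tall_a in the frame of row_tall between -0.018 and 0.018 m and z of candle_tall_a in the frame of row_tall between -0.002 and 0.012 m and x of candle_tall_b in the frame of row_tall between -0.072 and 0.072 m and y of candle_tall_b in the frame of row_tall between -0.018 and 0.018 m and z of candle_tall_b in the frame of row_tall between -0.002 and 0.012 m and value of joint lid above 0.5 rad and value of joint hasp above 1 rad), for 0.2 s.
2. the lid is closed, the hasp still off (value of joint lid below 0.06 rad and value of joint hasp above 0.6 rad), for 0.2 s.
3. the hasp lies over the catch (value of joint lid below 0.06 rad and value of joint hasp below 0.2 rad), for 0.2 s.
At the end, for the whole second after the job is handed in: Every candle present stands upright (within 0.2 rad), at rest, on the bed of the row for its height, its centre within 18 mm of the row's middle line and 72 mm of its centre; the lid is closed to within 0.06 rad and the hasp lies within 0.2 rad of flat (all of step 3 and x of candle_short_a in the frame of row_short between -0.072 and 0.072 m and y of candle_short_a in the frame of row_short between -0.018 and 0.018 m and z of candle_short_a in the frame of row_short between 0.038 and 0.052 m and angle between each of candle_short_a, candle_short_b, candle_mid_a, candle_mid_b, candle_tall_a, candle_tall_b's own z axis and vertical below 0.2 rad and linear speed of each of candle_short_a, candle_short_b, candle_mid_a, candle_mid_b, candle_tall_a, candle_tall_b below 0.03 m/s and x of candle_short_b in the frame of row_short between -0.072 and 0.072 m and y of candle_short_b in the frame of row_short between -0.018 and 0.018 m and z of candle_short_b in the frame of row_short between 0.038 and 0.052 m and x of candle_mid_a in the frame of row_mid between -0.072 and 0.072 m and y of candle_mid_a in the frame of row_mid between -0.018 and 0.018 m and z of candle_mid_a in the frame of row_mid between 0.018 and 0.032 m and x of candle_mid_b in the frame of row_mid between -0.072 and 0.072 m and y of candle_mid_b in the frame of row_mid between -0.018 and 0.018 m and z of candle_mid_b in the frame of row_mid between 0.018 and 0.032 m and x of candle_tall_a in the frame of row_tall between -0.072 and 0.072 m and y of candle_tall_a in the frame of row_tall between -0.018 and 0.018 m and z of candle_tall_a in the frame of row_tall between -0.002 and 0.012 m and x of candle_tall_b in the frame of row_tall between -0.072 and 0.072 m and y of candle_tall_b in the frame of row_tall between -0.018 and 0.018 m and z of candle_tall_b in the frame of row_tall between -0.002 and 0.012 m); the robot touches nothing.
It fails at once if a glass is pushed more than 8 cm away or knocked over (distance of any of tumbler, votive, wine_glass from where it was at the start of the episode above 0.08 m or angle between any of tumbler, votive, wine_glass's own z axis and vertical above 0.6 rad).
It fails at once if the napkin ring is pushed more than 8 cm away or knocked over (distance of napkin_ring from where it was at the start of the episode above 0.08 m or angle between napkin_ring's own z axis and vertical above 0.6 rad).
It fails at once if the fruit dish is pushed more than 8 cm away or knocked over (distance of fruit_dish from where it was at the start of the episode above 0.08 m or angle between fruit_dish's own z axis and vertical above 0.6 rad).
Of candle_short_a, candle_short_b, candle_mid_a, candle_mid_b, candle_tall_a, candle_tall_b only 5 to 6 are there at a start; the rules pass over those that are not, and their reading is None.
At some moment in a run one of candle_short_a, candle_short_b, candle_mid_a, candle_mid_b, candle_tall_a, candle_tall_b may be knocked a few centimetres aside while the robot is not near it.
It also fails if it takes over 208 s, if anything falls off the work surface, if the arm or the gripper's body presses on something with over 40 N, if the wrist force passes 120 N, or if a joint passes its speed limit or range.

ROBOT

A 6-joint arm with a two-finger parallel gripper is mounted at the origin on the work surface. World frame = base frame: x ahead of the robot, y to its left, z up, the work surface at z = 0. Lengths are in m, angles in rad, forces in N, time in s.
With the tool pointing down it reaches from about 0.35 to 0.775 m from the base axis. Payload 7.3 kg.
Tool frame: the origin (TCP) lies on the centre line of the jaws, within the pads' length; the fingertips stand 14 mm ahead of it and the grasp point (between the pads) lies 5 mm behind it (arm.tip_extent is the distance from the TCP to the fingertips, in m); z points along the fingers, y is the line along which they close (so a half turn about z gives the same grasp; the last joint's range is limited). The gripper opens to 92 mm and grips with 3 to 60 N. Pads are 19 mm wide; open, the fingers measure 130 mm over their backs; the gripper's body (75 mm by 190 mm) begins 47 mm behind the grasp point.
Start: joints at [1.124, 0.342, 1.524, -0, 1.275, -0.146], TCP at [0.156, 0.501, 0.241] pointing down, gripper open.
Joint ranges: [-2.53, 2.53], [-0.77, 2.02], [0.04, 2.7], [-1, 4.14], [0.28, 2.66], [-3.11, 3.11]. Speed limits (rad/s): [2.57, 2.57, 3.14, 3.14, 3.14, 3.14].

INTERFACE

Orientations are given as a 3x3 rotation matrix whose columns are the frame's x, y, z axes.
In Python, from cell import arm, optics gives the robot as it stands.
- The arm moves only by the shell command python3 -m inch 'ROWS' [FORCE]. ROWS is text: rows parted by semicolons, each of 5 numbers parted by spaces: the shift along the tool's x, y, z in units of 40 cm (1.0 is 40 cm), then the turn about the tool's z in units of 90 degrees (1.0 is 90 degrees), then the opening, from 0 (shut) to 1 (fully open). In form: x y z spin gripper; .... A call has 1 to 12 rows; each row is the pose to reach, as a shift and turn from the pose commanded when the call began, along the tool's axes at that moment; what a row does not reach only later rows make up. A row lasts 1/8 s, in which the tool goes at most 62.5 mm and 10.7 degrees, less where a joint would pass 70% of its speed; a pose out of reach is approached as far as the arm can. A call with a number of a shift or a turn outside -1 to 1 is refused whole. A call with a gripper value outside its range is refused whole. The fingers move at their own pace and stop on an object; FORCE is the grip in N (left out, the last holds). Time passes only in rows, so rows that repeat a pose let the fingers close. It gives the time, the measured TCP pose, the force, the opening and the grip force at its end, in the units of the state.
- arm.sense(): the state, without advancing time (a new reading comes with each control period).
- optics.grab_frame(name): name is "scene" or "top"; returns the picture (384x512x3 uint8, red, green, blue); there is no depth.
- optics.camera_info(name): a dict with "camera_matrix" (3x3 intrinsics, pixels), "distortion" ([k1, k2, p1, p2, k3] as OpenCV has them; the pictures are not rectified), "view" (4x4, takes a point from world to camera coordinates). Camera axes: x right, y up, looking along -z (the intrinsics and any distortion apply to the point x, -y, -z); pixel columns grow to the right and rows downward; lengths in m; the calibration is good to about 2 mm. A picture is of the moment at which its call begins. camera_info takes no time and is no camera call.
- arm.job_done(): hands the job in; it is judged then, once.
The state is a dict: "clock": time; "qpos": joint angles; "dq": joint speeds; "joint_efforts": joint torques, N m; "ee_pos": TCP position; "ee_rot": TCP orientation; "ft_force": force on the tool from outside, world axes, zero at the start; "moment": the same for the moment, N m; "finger_gap": finger opening in m; "finger_force": force on a finger pad.
Only numpy, scipy, OpenCV 4.12 (cv2) and the standard library are available. Lean on these libraries where they do the work, as an engineer would, in place of code of your own. Each camera call takes 0.05 s, during which the arm holds its last target. There are 200 camera calls.

## Working session

There is one attempt and no reset: what is moved stays moved. The work goes in short steps, Python scripts to look and compute and a shell command to move; the robot and the scene stay as the last step left them, time stands still between calls to the robot, and variables do not carry over. Pictures are saved under pics/ and viewed, at most 14 in all, crops included, and the job is handed in when it is done.

```bash
mkdir -p pics; ls; python3 - <<'E'
from cell import arm, optics
import cv2,numpy as np
np.set_printoptions(precision=4,suppress=True)
for n in("scene","top"):
    f=optics.grab_frame(n); cv2.imwrite(f"pics/{n}0.png",f[:,:,::-1])
    i=optics.camera_info(n); print(n,i["camera_matrix"],i["distortion"],i["view"])
s=arm.sense();print(s["clock"],s["ee_pos"],s["ee_rot"],s["finger_gap"])
E
```

```text
pics
scene [[461.3339   0.     256.5483]
 [  0.     461.3339 195.6595]
 [  0.       0.       1.    ]] [-0.1741  0.      0.      0.      0.    ] [[ 0.8918  0.4521 -0.0176 -0.4051]
 [-0.3441  0.7029  0.6226  0.1447]
 [ 0.2938 -0.5491  0.7824 -1.3842]
 [ 0.      0.      0.      1.    ]]
top [[431.0065   0.     250.0392]
 [  0.     431.0065 188.3092]
 [  0.       0.       1.    ]] [-0.1319  0.      0.      0.      0.    ] [[-0.0221 -0.9991 -0.0369 -0.0165]
 [ 0.98   -0.0289  0.1968 -0.5093]
 [-0.1977 -0.0318  0.9797 -1.0619]
 [ 0.      0.      0.      1.    ]]
0.1 [0.1554 0.5011 0.2401] [[-0.9551  0.2962 -0.0006]
 [ 0.2962  0.9551 -0.0012]
 [ 0.0002 -0.0013 -1.    ]] 0.09179024211502207
```

View pics/scene0.png

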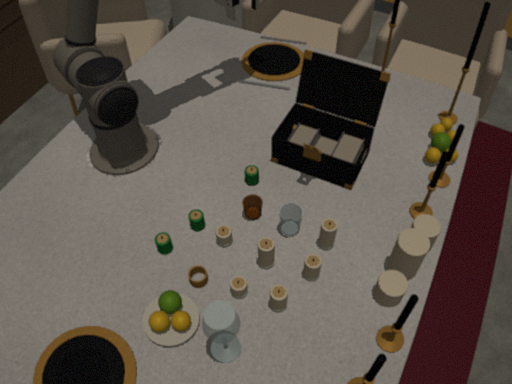

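View pics/top0.png

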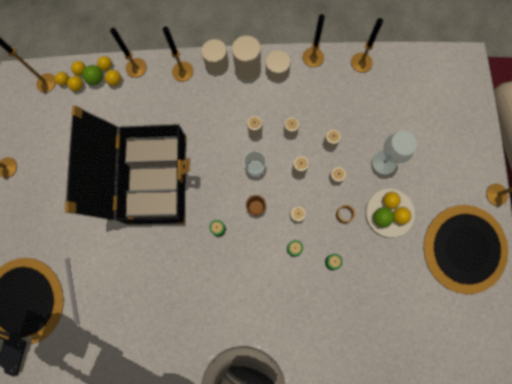

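The scene picture shows the open case at about (325,145), with its hasp at (312,153). The six ivory candles are at (223,235), (266,252), (328,234), (312,267), (238,287) and (278,297), and three green look-alikes stand nearby. The top view shows the candles at (255,124), (291,125), (333,137), (301,164), (338,175) and (298,214), and the case at about (150,175) with its lid towards +y. I'll enlarge both.

```bash
python3 - <<'E'
import cv2
def crop(n,o,x,y,w,h,k):
    im=cv2.imread(f"pics/{n}.png")[y:y+h,x:x+w]
    im=cv2.resize(im,None,fx=k,fy=k,interpolation=cv2.INTER_CUBIC); im=cv2.convertScaleAbs(im,alpha=1.4,beta=15)
    for i in range(0,w,10): cv2.line(im,(i*k,0),(i*k,6 if (i+x)%50 else 14),(0,0,255),1)
    for i in range(0,h,10): cv2.line(im,(0,i*k),(6 if (i+y)%50 else 14,i*k),(0,0,255),1)
    cv2.imwrite(f"pics/{o}.png",im)
crop("scene0","sc",210,210,133,100,6)
crop("top0","tc",240,110,133,100,6)
crop("top0","tcase",60,100,150,130,5)
crop("scene0","scase",260,50,140,145,4)
E
```

```text
(no output)
```

View pics/sc.png

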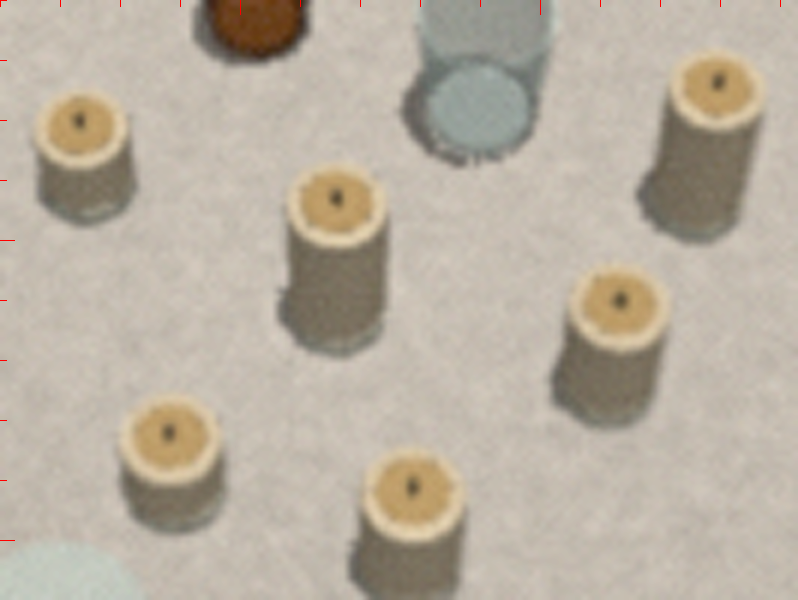

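View pics/tc.png

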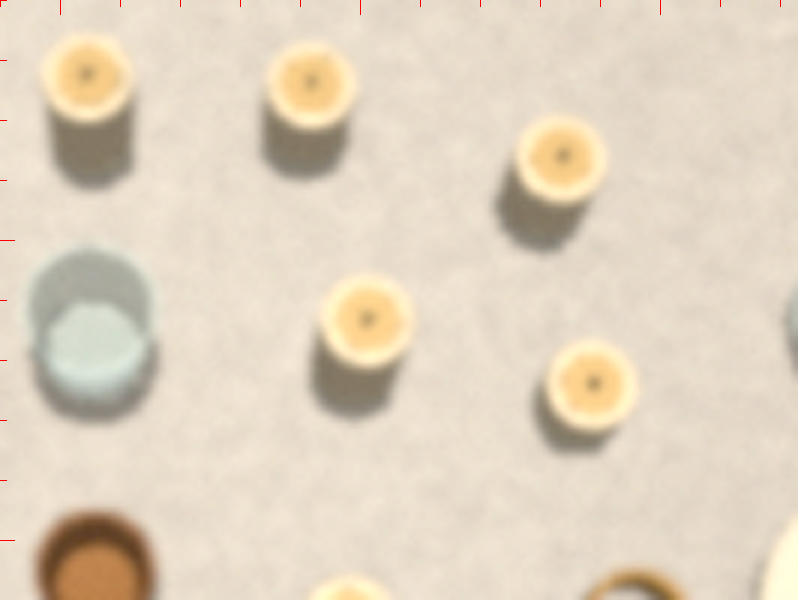

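View pics/tcase.png

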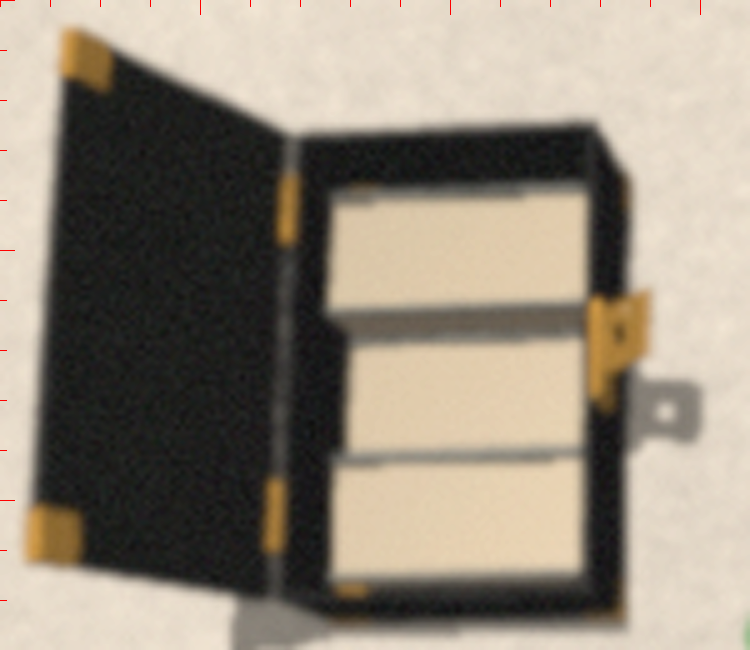

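View pics/scase.png

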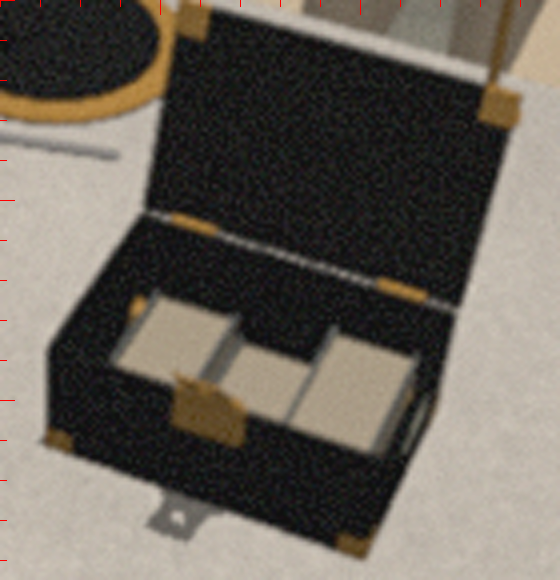

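The crops give wick tops, bed corners and hinge ends. The wicks run from (79,123) to (412,489) in the scene crop and from (87,74) to (593,384) in the top crop. The beds' back corners are (158,293) to (417,355) in the case crop. I'll triangulate these.

```bash
cat > h.py <<'E'
from cell import arm, optics
import cv2,numpy as np
np.set_printoptions(precision=4,suppress=True)
def ray(n,p):
    i=optics.camera_info(n);K=np.array(i["camera_matrix"]);V=np.array(i["view"])
    u=cv2.undistortPoints(np.array([[p]],float),K,np.array(i["distortion"]))[0,0]
    R=V[:3,:3]; d=R.T@np.array([u[0],-u[1],-1]); return -R.T@V[:3,3], d/np.linalg.norm(d)
def tri(ps,pt):
    A=np.zeros((3,3));b=np.zeros(3)
    L=[ray("scene",ps),ray("top",pt)]
    for o,d in L:
        M=np.eye(3)-np.outer(d,d);A+=M;b+=M@o
    x=np.linalg.solve(A,b)
    r=[np.linalg.norm((np.eye(3)-np.outer(d,d))@(x-o)) for o,d in L]
    return np.r_[x,max(r)]
def atz(n,p,z):
    o,d=ray(n,p);return o+d*(z-o[2])/d[2]
def proj(n,P):
    i=optics.camera_info(n);V=np.array(i["view"]).copy()
    V[1:3]*=-1
    return cv2.projectPoints(np.array(P,float).reshape(-1,3),cv2.Rodrigues(V[:3,:3])[0],V[:3,3],np.array(i["camera_matrix"]),np.array(i["distortion"]))[0][:,0]
E
python3 - <<'E'
from h import *
S=dict(A=(79,123),B=(337,203),C=(717,83),D=(619,301),E=(169,435),F=(412,489))
T=dict(A=(349,628),B=(367,320),C=(87,74),D=(311,82),E=(593,384),F=(563,156))
for k in S: print(k,tri(210+np.array(S[k])/6, np.array([240,110])+np.array(T[k])/6))
c=lambda p:np.array([260,50])+np.array(p)/4
t=lambda p:np.array([60,100])+np.array(p)/5
for n,a,b in [("lowrow BL",(158,293),(332,578)),("lowrow BR",(238,320),(332,462)),("mid BL",(250,345),(346,457)),("mid BR",(313,365),(350,340)),("hi BL",(335,328),(328,312)),("hi BR",(417,355),(332,193)),("hinge lo",(148,212),(277,600)),("hinge hi",(460,308),(292,135)),("lid lo",(180,5),(28,555)),("lid hi",(515,100),(66,30)),("hasp r",(245,445),(650,292)),("hasp l",(176,420),(640,368))]:
    print(n,tri(c(a),t(b)))
E
```

```text
A [ 0.4383 -0.151   0.0415  0.0005]
B [ 0.5629 -0.1615  0.0819  0.0001]
C [ 0.6749 -0.0464  0.0853  0.0004]
D [ 0.6753 -0.144   0.065   0.0005]
E [ 0.5411 -0.2621  0.0439  0.0002]
F [ 0.638  -0.2518  0.0658  0.0002]
lowrow BL [0.4487 0.3011 0.0293 0.    ]
lowrow BR [0.5128 0.305  0.0245 0.0003]
mid BL [ 0.522   0.3068 -0.0003  0.0024]
mid BR [0.5801 0.2984 0.0141 0.0031]
hi BL [0.5887 0.3009 0.0521 0.    ]
hi BR [0.6532 0.2998 0.0547 0.0014]
hinge lo [0.4308 0.3093 0.0952 0.0025]
hinge hi [0.6726 0.309  0.1002 0.0008]
lid lo [0.4286 0.3675 0.2431 0.0031]
lid hi [0.6722 0.3658 0.2454 0.0032]
hasp r [0.5828 0.1203 0.0973 0.0023]
hasp l [0.5381 0.121  0.102  0.0027]
```

The beds, from low x to high x, are mid (z about 0.03), tall (about 0.01) and short (about 0.05). A and E are short, D and F are mid, B and C are tall. Next I'll fit the case pose with more points, write a wick detector and work out the first move.

```bash
cat >> h.py <<'E'
H=dict(A=.045,E=.045,D=.065,F=.065,B=.085,C=.085)
def tops():  # yellow/ivory tops in the top picture
    f=optics.grab_frame("top");h=cv2.cvtColor(f,cv2.COLOR_RGB2HSV)
    m=cv2.inRange(h,(12,60,150),(28,200,255))
    n,_,st,c=cv2.connectedComponentsWithStats(m)
    return f,[(c[i],st[i,4]) for i in range(1,n) if 40<st[i,4]<400]
def go(P,spin=0):  # world point(s) -> tool-axes units from present pose
    s=arm.sense();R=np.array(s["ee_rot"]);print("t",round(s["clock"],2),"tcp",s["ee_pos"],"yawY",np.degrees(np.arctan2(R[1,1],R[0,1])).round(2),"gap",round(s["finger_gap"],4))
    for p in np.atleast_2d(P): print(p,"->",(R.T@(np.array(p)-s["ee_pos"])/.4))
E
python3 - <<'E'
from h import *
from scipy.optimize import least_squares
f,L=tops()
for c,a in L: print(c.round(1),a,[atz("top",c,z)[:2].round(4) for z in (.045,.065,.085)])
t=lambda p:np.array([60,100])+np.array(p)/5
c=lambda p:np.array([260,50])+np.array(p)/4
# case-frame points
top=[((80,-123,102),(292,135)),((80,123,102),(277,600)),((-80,-123,102),(594,125)),((74,97-0,29),(332,578)),((74,-100,49),(332,193))]
sc=[((80,123,102),(148,212)),((80,-123,102),(460,308)),((-80,123,102),(50,352)),((-80,123,0),(46,440)),((-80,-123,0),(365,556))]
def res(q):
    C,S=np.cos(q[2]),np.sin(q[2]);R=np.array([[C,-S,0],[S,C,0],[0,0,1]])
    W=lambda L:[R@np.array(a[0])/1000+[q[0],q[1],0] for a in L]
    return np.r_[(proj("top",W(top))-[t(a[1]) for a in top]).ravel(),(proj("scene",W(sc))-[c(a[1]) for a in sc]).ravel()]
r=least_squares(res,[.552,.229,np.pi/2],loss="soft_l1");print(r.x,r.fun.reshape(-1,2).round(1).tolist())
# hasp tip, tumbler, wine, napkin
for n,p,z in [("tumbler",(255,167),0),("votive",(256,207),0),("wine base",(385,163),0),("napkin",(345,214),.03)]: print(n,atz("top",p,z)[:2])
go([[.42,.1,.25],[.438,-.151,.25]])
E
```

```text
[254.2 122.6] 153 [array([ 0.6893, -0.0445]), array([ 0.682 , -0.0449]), array([ 0.6746, -0.0453])]
[291.5 124. ] 146 [array([ 0.6821, -0.1443]), array([ 0.6749, -0.1428]), array([ 0.6677, -0.1414])]
[333.1 136.1] 150 [array([ 0.6446, -0.2533]), array([ 0.6382, -0.2499]), array([ 0.6317, -0.2464])]
[168. 152.] 134 [array([0.6154, 0.1878]), array([0.6094, 0.1832]), array([0.6035, 0.1786])]
[300.8 163.2] 166 [array([ 0.5728, -0.1639]), array([ 0.5676, -0.1621]), array([ 0.5624, -0.1603])]
[ 11.3 168.4] 49 [array([0.5864, 0.6386]), array([0.581 , 0.6257]), array([0.5756, 0.6129])]
[338.2 173.8] 159 [array([ 0.5417, -0.26  ]), array([ 0.537 , -0.2565]), array([ 0.5324, -0.2529])]
[401.9 204.3] 125 [array([ 0.4561, -0.421 ]), array([ 0.4531, -0.4145]), array([ 0.45 , -0.408])]
[491.2 195.8] 52 [array([ 0.4707, -0.668 ]), array([ 0.4674, -0.657 ]), array([ 0.4641, -0.646 ])]
[297.7 213.4] 165 [array([ 0.4407, -0.1501]), array([ 0.438 , -0.1485]), array([ 0.4352, -0.147 ])]
[216.3 226.8] 71 [array([0.4118, 0.0592]), array([0.4096, 0.0569]), array([0.4073, 0.0547])]
[430.  246.5] 246 [array([ 0.3448, -0.4854]), array([ 0.3438, -0.4778]), array([ 0.3428, -0.4701])]
[295.  247.4] 76 [array([ 0.3544, -0.1396]), array([ 0.3532, -0.1383]), array([ 0.352 , -0.1369])]
[334.4 261.2] 77 [array([ 0.3168, -0.2373]), array([ 0.3163, -0.2342]), array([ 0.3158, -0.231 ])]
[0.5508 0.2275 1.5752] [[-0.0, -0.8], [-0.7, 0.2], [-0.0, -1.7], [0.1, -1.7], [0.2, 2.1], [-2.1, -1.3], [0.0, -0.0], [-0.9, -2.3], [-0.1, 1.0], [0.3, 0.6]]
tumbler [ 0.5777 -0.0429]
votive [ 0.4674 -0.0428]
wine base [ 0.5786 -0.3991]
napkin [ 0.4376 -0.2739]
t 0.15 tcp [0.1554 0.5012 0.2402] yawY 72.76 gap 0.0917
[0.42 0.1  0.25] -> [-0.9289 -0.7619 -0.0237]
[ 0.438 -0.151  0.25 ] -> [-1.1578 -1.3479 -0.0231]
```

```bash
python3 -m inch '-0.93 -0.76 -0.024 0.808 0.65;-0.93 -0.76 -0.024 0.808 0.65;-0.93 -0.76 -0.024 0.808 0.65;-0.93 -0.76 -0.024 0.808 0.65;-0.93 -0.76 -0.024 0.808 0.65;-0.93 -0.76 -0.024 0.808 0.65;-0.93 -0.76 -0.024 0.808 0.65;-0.93 -0.76 -0.024 0.808 0.65;-0.93 -0.76 -0.024 0.808 0.65;-0.93 -0.76 -0.024 0.808 0.65;-0.93 -0.76 -0.024 0.808 0.65' 20; python3 -c "
from h import *
go([[.4385,-.1505,.15],[.4385,-.1505,.025]])"
```

```text
clock: 1.52
ee_pos: [0.4201, 0.1018, 0.2503]
ee_rot: [[-0.002, 1.0, -0.0], [1.0, 0.002, 0.0], [0.0, -0.0, -1.0]]
ft_force: [-0.4, 0.9, 0.9]
finger_gap: 0.0595
finger_force: 0.0
t 1.52 tcp [0.4201 0.1018 0.2503] yawY 0.14 gap 0.0595
[ 0.4385 -0.1505  0.15  ] -> [-0.631   0.0445  0.2505]
[ 0.4385 -0.1505  0.025 ] -> [-0.6311  0.0446  0.563 ]
```

```bash
python3 -m inch '-0.631 0.045 0.1 0 0.65;-0.631 0.045 0.1 0 0.65;-0.631 0.045 0.1 0 0.65;-0.631 0.045 0.15 0 0.65;-0.631 0.045 0.25 0 0.65;-0.631 0.045 0.35 0 0.65;-0.631 0.045 0.45 0 0.65;-0.631 0.045 0.563 0 0.65;-0.631 0.045 0.563 0 0.65;-0.631 0.045 0.563 0 0.3;-0.631 0.045 0.563 0 0.3;-0.631 0.045 0.563 0 0.3' 20; python3 -c "
from h import *
f,L=tops();cv2.imwrite('pics/a1.png',cv2.resize(f[100:260,230:390,::-1],None,fx=3,fy=3))
go([[.621,.265,.25],[.621,.265,.076]])"
```

```text
clock: 3.02
ee_pos: [0.44, -0.1518, 0.0268]
ee_rot: [[-0.001, 1.0, 0.003], [1.0, 0.001, -0.001], [-0.001, 0.003, -1.0]]
ft_force: [-0.7, 1.8, 7.9]
finger_gap: 0.0396
finger_force: 20.0
t 3.08 tcp [ 0.44   -0.1518  0.0268] yawY 0.05 gap 0.0396
[0.621 0.265 0.25 ] -> [ 1.0409  0.455  -0.5581]
[0.621 0.265 0.076] -> [ 1.0415  0.4537 -0.1231]
```

View pics/a1.png

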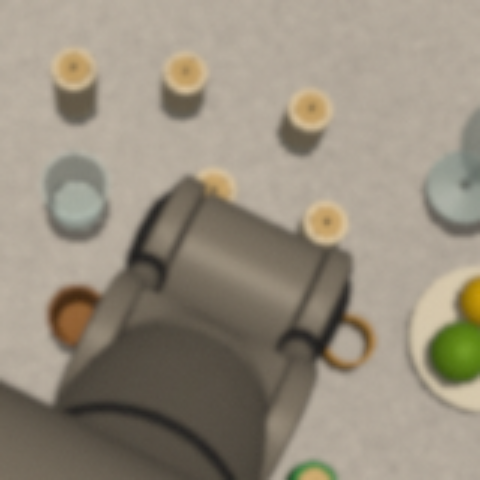

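A is held: the gap is 0.0396, and the rest of the picture is unchanged, with D, C and F at about (185,72), (73,69) and (311,109) in the crop.

```bash
python3 -m inch '0 0 -0.12 0 0.3;0 0 -0.25 0 0.3;0 0.05 -0.4 0 0.3;0.1 0.15 -0.558 0 0.3;0.24 0.25 -0.558 0 0.3;0.38 0.35 -0.558 0 0.3;0.52 0.455 -0.558 0 0.3;0.66 0.455 -0.558 0 0.3;0.8 0.455 -0.558 0 0.3;0.9 0.455 -0.558 0 0.3;1 0.455 -0.558 0 0.3;1 0.455 -0.558 0 0.3'; python3 -c "
from h import *
f,L=tops();cv2.imwrite('pics/a2.png',f[:,:,::-1])
go([[.621,.265,.12],[.621,.265,.079]])"
```

```text
clock: 4.58
ee_pos: [0.6197, 0.2518, 0.2485]
ee_rot: [[-0.005, 1.0, -0.0], [1.0, 0.005, 0.001], [0.001, -0.0, -1.0]]
ft_force: [1.0, -1.1, -1.4]
finger_gap: 0.0396
finger_force: 20.0
t 4.62 tcp [0.6201 0.2498 0.2485] yawY 0.19 gap 0.0394
[0.621 0.265 0.12 ] -> [0.0381 0.0025 0.3213]
[0.621 0.265 0.079] -> [0.0381 0.0025 0.4238]
```

```bash
python3 -m inch '0.038 0.003 0.08 0 0.3;0.038 0.003 0.2 0 0.3;0.038 0.003 0.3 0 0.3;0.038 0.003 0.35 0 0.3;0.038 0.003 0.39 0 0.3;0.038 0.003 0.41 0 0.3;0.038 0.003 0.424 0 0.3;0.038 0.003 0.424 0 0.3;0.038 0.003 0.424 0 0.3' ; python3 -c "
from h import *
go([[.621,.265,.077]])"
```

```text
clock: 5.75
ee_pos: [0.6222, 0.264, 0.0795]
ee_rot: [[-0.001, 1.0, 0.001], [1.0, 0.001, 0.0], [0.0, 0.001, -1.0]]
ft_force: [-0.2, 0.8, -1.7]
finger_gap: 0.0396
finger_force: 20.0
t 5.75 tcp [0.6222 0.264  0.0795] yawY 0.05 gap 0.0396
[0.621 0.265 0.077] -> [ 0.0025 -0.003   0.0062]
```

```bash
python3 -m inch '0 0 0.005 0 0.3;0 0 0.008 0 0.3;0 0 0.008 0 0.53;0 0 0.008 0 0.53;0 0 -0.1 0 0.53;0 0 -0.22 0 0.53;-0.05 0 -0.38 0 0.53;-0.2 -0.1 -0.43 0 0.65;-0.36 -0.15 -0.43 0 0.65;-0.52 -0.2 -0.43 0 0.65;-0.68 -0.2 -0.43 0 0.65;-0.84 -0.2 -0.43 0 0.65' ; python3 - <<'E'
from h import *
f,L=tops();cv2.imwrite('pics/a3.png',f[:,:,::-1])
for c,a in L:
    if 110<c[0]<360 and a>90: print(c.round(1),a,[atz("top",c,z)[:2].round(4) for z in (.045,.065,.085,.095)])
go([[.5415,-.2612,.15],[.5415,-.2612,.026]])
E
```

```text
clock: 7.25
ee_pos: [0.5421, -0.0492, 0.2512]
ee_rot: [[-0.001, 1.0, 0.001], [1.0, 0.001, -0.0], [-0.0, 0.001, -1.0]]
ft_force: [2.1, -1.2, 0.3]
finger_gap: 0.0598
finger_force: 0.0
[312.5  57.5] 270 [array([ 0.8768, -0.212 ]), array([ 0.8661, -0.2094]), array([ 0.8554, -0.2067]), array([ 0.85  , -0.2053])]
[136.3  67.6] 252 [array([0.8689, 0.2857]), array([0.8583, 0.2793]), array([0.8477, 0.2729]), array([0.8424, 0.2697])]
[182.7  71.4] 265 [array([0.8492, 0.1516]), array([0.839 , 0.1476]), array([0.8287, 0.1437]), array([0.8236, 0.1417])]
[292.3 124.6] 132 [array([ 0.6802, -0.1464]), array([ 0.6731, -0.1449]), array([ 0.6659, -0.1434]), array([ 0.6624, -0.1426])]
[332.9 136.5] 163 [array([ 0.6438, -0.2528]), array([ 0.6373, -0.2494]), array([ 0.6308, -0.246 ]), array([ 0.6275, -0.2443])]
[300.6 163.4] 172 [array([ 0.5724, -0.1634]), array([ 0.5672, -0.1616]), array([ 0.562 , -0.1598]), array([ 0.5594, -0.1589])]
[337.9 174.1] 171 [array([ 0.5408, -0.2593]), array([ 0.5362, -0.2557]), array([ 0.5316, -0.2522]), array([ 0.5293, -0.2504])]
[346.2 212.4] 100 [array([ 0.4395, -0.2743]), array([ 0.4367, -0.2705]), array([ 0.434 , -0.2667]), array([ 0.4326, -0.2648])]
t 7.3 tcp [ 0.5421 -0.0566  0.251 ] yawY -0.22 gap 0.0597
[ 0.5415 -0.2612  0.15  ] -> [-0.5102  0.0003  0.255 ]
[ 0.5415 -0.2612  0.026 ] -> [-0.5087  0.0001  0.565 ]
```

```bash
python3 -m inch '-0.15 0 0 0 0.65;-0.3 0 0.05 0 0.65;-0.47 0 0.1 0 0.65;-0.47 0 0.2 0 0.65;-0.47 0 0.3 0 0.65;-0.47 0 0.4 0 0.65;-0.47 0 0.5 0 0.65;-0.47 0 0.563 0 0.65;-0.47 0 0.563 0 0.65;-0.47 0 0.563 0 0.3;-0.47 0 0.563 0 0.3;-0.47 0 0.563 0 0.3' 20; python3 -c "
from h import *
go([[.621,.193,.25],[.621,.193,.079]])"
```

```text
clock: 8.8
ee_pos: [0.5433, -0.2356, 0.0265]
ee_rot: [[-0.001, 1.0, 0.002], [1.0, 0.001, -0.001], [-0.001, 0.002, -1.0]]
ft_force: [0.3, 0.4, -0.6]
finger_gap: 0.034
finger_force: 0.0
t 8.8 tcp [ 0.5433 -0.2356  0.0265] yawY 0.05 gap 0.034
[0.621 0.193 0.25 ] -> [ 1.071   0.196  -0.5592]
[0.621 0.193 0.079] -> [ 1.0713  0.1953 -0.1317]
```

The pick fell 25 mm short because the commanded pose had not reached its row. The fingers haven't touched yet, so I'll reopen them, shift and close again.

```bash
python3 -m inch '0 -0.003 0 0 0.65;0 -0.003 0 0 0.65;0 -0.003 0 0 0.65;-0.03 -0.004 0 0 0.65;-0.062 -0.004 0 0 0.65;-0.062 -0.004 0 0 0.65;-0.062 -0.004 0 0 0.65;-0.062 -0.004 0 0 0.3;-0.062 -0.004 0 0 0.3;-0.062 -0.004 0 0 0.3' 20; python3 -c "
from h import *
go([[.621,.193,.25],[.621,.193,.079]])"
```

```text
clock: 10.05
ee_pos: [0.5412, -0.2599, 0.0255]
ee_rot: [[-0.001, 1.0, -0.0], [1.0, 0.001, 0.0], [0.0, -0.0, -1.0]]
ft_force: [-0.3, 0.9, 0.3]
finger_gap: 0.0397
finger_force: 20.0
t 10.05 tcp [ 0.5412 -0.2599  0.0255] yawY 0.06 gap 0.0397
[0.621 0.193 0.25 ] -> [ 1.1322  0.2007 -0.5611]
[0.621 0.193 0.079] -> [ 1.1321  0.2008 -0.1336]
```

```bash
python3 -m inch '0 0 -0.14 0 0.3;0 0 -0.28 0 0.3;0 0 -0.42 0 0.3;0.08 0.02 -0.54 0 0.3;0.22 0.06 -0.56 0 0.3;0.36 0.1 -0.56 0 0.3;0.5 0.14 -0.56 0 0.3;0.64 0.18 -0.56 0 0.3;0.78 0.2 -0.56 0 0.3;0.86 0.2 -0.56 0 0.3;0.88 0.2 -0.56 0 0.3;0.88 0.2 -0.56 0 0.3'; python3 -c "
from h import *
go([[.621,.193,.25],[.621,.193,.079]])"
```

```text
clock: 11.55
ee_pos: [0.6208, 0.0917, 0.2493]
ee_rot: [[-0.001, 1.0, -0.0], [1.0, 0.001, -0.0], [-0.0, -0.0, -1.0]]
ft_force: [0.0, -0.0, -0.8]
finger_gap: 0.0401
finger_force: 20.0
t 11.55 tcp [0.6208 0.0917 0.2493] yawY 0.08 gap 0.0401
[0.621 0.193 0.25 ] -> [ 0.2531  0.001  -0.0018]
[0.621 0.193 0.079] -> [0.2533 0.0011 0.4257]
```

```bash
python3 -m inch '0.13 0.001 0 0 0.3;0.25 0.001 0.04 0 0.3;0.253 0.001 0.16 0 0.3;0.253 0.001 0.28 0 0.3;0.253 0.001 0.36 0 0.3;0.253 0.001 0.41 0 0.3;0.253 0.001 0.425 0 0.3;0.253 0.001 0.432 0 0.3;0.253 0.001 0.432 0 0.3;0.253 0.001 0.432 0 0.53;0.253 0.001 0.432 0 0.53;0.253 0.001 0.432 0 0.53'; python3 -c "
from h import *
go([[.65,-.02,.25],[.6755,-.144,.1]])"
```

```text
clock: 13.05
ee_pos: [0.6214, 0.1932, 0.0771]
ee_rot: [[-0.001, 1.0, 0.001], [1.0, 0.001, 0.0], [0.0, 0.001, -1.0]]
ft_force: [0.8, -0.2, -0.1]
finger_gap: 0.0489
finger_force: 0.0
t 13.05 tcp [0.6214 0.1932 0.0771] yawY 0.06 gap 0.0489
[ 0.65 -0.02  0.25] -> [-0.5329  0.0713 -0.4322]
[ 0.6755 -0.144   0.1   ] -> [-0.843   0.1345 -0.0572]
```

```bash
python3 -m inch '0 0 -0.1 0 0.53;0 0 -0.2 0 0.53;-0.02 0 -0.33 0 0.53;-0.1 0 -0.43 0 0.65;-0.2 0 -0.43 0 0.65;-0.32 0 -0.43 0 0.65;-0.42 0 -0.43 0 0.65;-0.45 0 -0.43 0 0.65;-0.45 0 -0.43 0 0.65' ; python3 - <<'E'
from h import *
f,L=tops();cv2.imwrite('pics/a4.png',cv2.resize(f[90:270,60:390,::-1],None,fx=2.4,fy=2.4,interpolation=cv2.INTER_CUBIC))
for c,a in L:
    if 110<c[0]<360 and a>90 and 100<c[1]<220: print(c.round(1),a,[atz("top",c,z)[:2].round(4) for z in (.045,.065,.085,.095)])
go([[.6755,-.144,.25],[.6755,-.144,.045]])
E
```

```text
clock: 14.18
ee_pos: [0.6214, 0.0129, 0.2488]
ee_rot: [[0.0, 1.0, 0.0], [1.0, -0.0, 0.0], [0.0, 0.0, -1.0]]
ft_force: [-0.4, -0.4, 1.0]
finger_gap: 0.0596
finger_force: 0.0
[254.2 122.8] 167 [array([ 0.6888, -0.0446]), array([ 0.6815, -0.045 ]), array([ 0.6741, -0.0453]), array([ 0.6705, -0.0455])]
[291.4 124.2] 156 [array([ 0.6815, -0.144 ]), array([ 0.6743, -0.1426]), array([ 0.6671, -0.1412]), array([ 0.6635, -0.1404])]
[332.9 136.4] 163 [array([ 0.6438, -0.2529]), array([ 0.6373, -0.2494]), array([ 0.6308, -0.246 ]), array([ 0.6276, -0.2443])]
[134.3 148.6] 278 [array([0.6283, 0.2808]), array([0.6221, 0.2745]), array([0.6159, 0.2682]), array([0.6128, 0.265 ])]
[300.6 163.4] 175 [array([ 0.5725, -0.1635]), array([ 0.5673, -0.1617]), array([ 0.5621, -0.1599]), array([ 0.5596, -0.159 ])]
[137.2 178.5] 262 [array([0.5453, 0.2698]), array([0.5407, 0.2637]), array([0.536 , 0.2576]), array([0.5336, 0.2545])]
[132.3 202.3] 195 [array([0.4815, 0.2811]), array([0.478 , 0.2748]), array([0.4745, 0.2685]), array([0.4727, 0.2653])]
[346.1 212.7] 101 [array([ 0.4389, -0.2741]), array([ 0.4362, -0.2703]), array([ 0.4334, -0.2665]), array([ 0.432 , -0.2646])]
t 14.22 tcp [0.6214 0.0138 0.2487] yawY 0.05 gap 0.0597
[ 0.6755 -0.144   0.25  ] -> [-0.3947  0.1349 -0.0034]
[ 0.6755 -0.144   0.045 ] -> [-0.395   0.1348  0.5091]
```

View pics/a4.png

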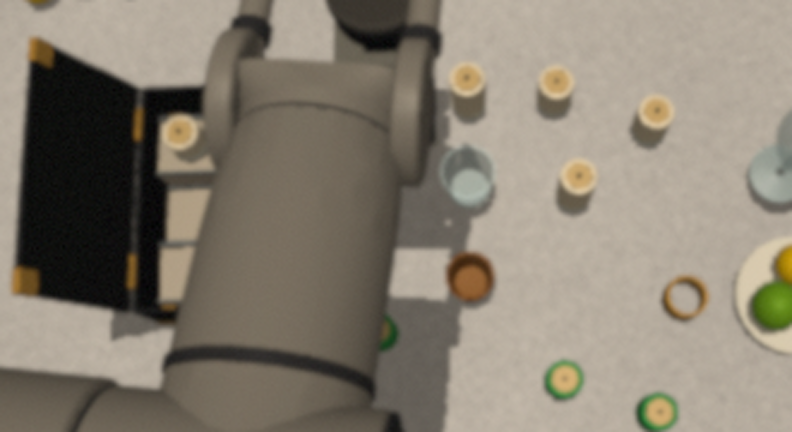

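A stands in the short row, at crop (180,131). The remaining candles have not moved. D is next.

```bash
python3 -m inch '-0.13 0.05 0 0 0.65;-0.26 0.1 0 0 0.65;-0.39 0.133 0.03 0 0.65;-0.393 0.134 0.14 0 0.65;-0.393 0.134 0.26 0 0.65;-0.393 0.134 0.37 0 0.65;-0.393 0.134 0.46 0 0.65;-0.393 0.134 0.509 0 0.65;-0.393 0.134 0.509 0 0.65;-0.393 0.134 0.509 0 0.3;-0.393 0.134 0.509 0 0.3;-0.393 0.134 0.509 0 0.3' 20; python3 -c "
from h import *
go([[.481,.265,.25],[.481,.265,.077]])"
```

```text
clock: 15.72
ee_pos: [0.6757, -0.1443, 0.0467]
ee_rot: [[-0.001, 1.0, 0.002], [1.0, 0.001, -0.001], [-0.001, 0.002, -1.0]]
ft_force: [-1.1, -0.5, 5.9]
finger_gap: 0.0397
finger_force: 20.0
t 15.72 tcp [ 0.6757 -0.1443  0.0467] yawY 0.04 gap 0.0397
[0.481 0.265 0.25 ] -> [ 1.0234 -0.4849 -0.5097]
[0.481 0.265 0.077] -> [ 1.0236 -0.4858 -0.0772]
```

```bash
python3 -m inch '0 0 -0.14 0 0.3;0 0 -0.28 0 0.3;0.04 -0.02 -0.42 0 0.3;0.14 -0.07 -0.5 0 0.3;0.27 -0.14 -0.51 0 0.3;0.4 -0.21 -0.51 0 0.3;0.53 -0.28 -0.51 0 0.3;0.66 -0.35 -0.51 0 0.3;0.79 -0.42 -0.51 0 0.3;0.88 -0.485 -0.51 0 0.3;0.88 -0.485 -0.51 0 0.3;0.88 -0.485 -0.51 0 0.3'; python3 -c "
from h import *
go([[.481,.264,.25],[.481,.264,.077]])"
```

```text
clock: 17.23
ee_pos: [0.4812, 0.2074, 0.2494]
ee_rot: [[-0.001, 1.0, 0.001], [1.0, 0.001, -0.0], [-0.0, 0.001, -1.0]]
ft_force: [0.1, 0.0, -0.8]
finger_gap: 0.0397
finger_force: 20.0
t 17.23 tcp [0.4812 0.2074 0.2494] yawY 0.06 gap 0.0397
[0.481 0.264 0.25 ] -> [ 0.1414 -0.0003 -0.0015]
[0.481 0.264 0.077] -> [ 0.1415 -0.0008  0.431 ]
```

```bash
python3 -m inch '0.13 0 0 0 0.3;0.141 0 0.08 0 0.3;0.141 0 0.19 0 0.3;0.141 0 0.3 0 0.3;0.141 0 0.37 0 0.3;0.141 0 0.41 0 0.3;0.141 0 0.425 0 0.3;0.141 0 0.431 0 0.3;0.141 0 0.431 0 0.3;0.141 0 0.431 0 0.53;0.141 0 0.431 0 0.53;0.141 0 0.431 0 0.53'; python3 -c "
from h import *
go([[.638,-.2515,.25]])"
```

```text
clock: 18.73
ee_pos: [0.4809, 0.2643, 0.077]
ee_rot: [[-0.001, 1.0, 0.001], [1.0, 0.001, 0.0], [0.0, 0.001, -1.0]]
ft_force: [0.2, -0.4, 0.1]
finger_gap: 0.0481
finger_force: 0.0
t 18.73 tcp [0.4809 0.2643 0.077 ] yawY 0.05 gap 0.0481
[ 0.638  -0.2515  0.25  ] -> [-1.2896  0.3918 -0.4325]
```

```bash
python3 -m inch '0 0 -0.1 0 0.53;0 0 -0.22 0 0.53;-0.02 0 -0.35 0 0.53;-0.12 0.04 -0.43 0 0.65;-0.25 0.1 -0.43 0 0.65;-0.38 0.15 -0.43 0 0.65;-0.51 0.2 -0.43 0 0.65;-0.64 0.26 -0.43 0 0.65;-0.77 0.31 -0.43 0 0.65;-0.83 0.34 -0.43 0 0.65;-0.83 0.34 -0.43 0 0.65' ; python3 - <<'E'
from h import *
f,L=tops();cv2.imwrite('pics/a5.png',f[:,:,::-1])
for c,a in L:
    if 110<c[0]<360 and a>90 and 100<c[1]<220: print(c.round(1),a,[atz("top",c,z)[:2].round(4) for z in (.045,.065,.085,.095)])
go([[.638,-.2515,.25],[.638,-.2515,.045]])
E
```

```text
clock: 20.1
ee_pos: [0.6173, -0.0697, 0.2481]
ee_rot: [[0.002, 1.0, -0.0], [1.0, -0.002, 0.0], [0.0, -0.0, -1.0]]
ft_force: [-0.4, -0.1, 0.1]
finger_gap: 0.0598
finger_force: 0.0
[332.9 136.5] 164 [array([ 0.6437, -0.2527]), array([ 0.6372, -0.2493]), array([ 0.6307, -0.2459]), array([ 0.6275, -0.2442])]
[300.7 163.4] 175 [array([ 0.5725, -0.1635]), array([ 0.5673, -0.1617]), array([ 0.5621, -0.1599]), array([ 0.5596, -0.159 ])]
[346.2 212.9] 103 [array([ 0.4384, -0.2743]), array([ 0.4357, -0.2705]), array([ 0.433 , -0.2667]), array([ 0.4316, -0.2648])]
t 20.15 tcp [ 0.6169 -0.0682  0.2483] yawY -0.04 gap 0.0596
[ 0.638  -0.2515  0.25  ] -> [-0.4582  0.053  -0.0047]
[ 0.638  -0.2515  0.045 ] -> [-0.4585  0.0534  0.5078]
```

```bash
python3 -m inch '-0.15 0.02 0 0 0.65;-0.3 0.04 0 0 0.65;-0.44 0.053 0.03 0 0.65;-0.456 0.053 0.14 0 0.65;-0.456 0.053 0.26 0 0.65;-0.456 0.053 0.37 0 0.65;-0.456 0.053 0.46 0 0.65;-0.456 0.053 0.508 0 0.65;-0.456 0.053 0.508 0 0.65;-0.456 0.053 0.508 0 0.3;-0.456 0.053 0.508 0 0.3;-0.456 0.053 0.508 0 0.3' 20; python3 -c "
from h import *
go([[.481,.193,.25],[.481,.193,.077]])"
```

```text
clock: 21.65
ee_pos: [0.6389, -0.2504, 0.0471]
ee_rot: [[-0.001, 1.0, 0.002], [1.0, 0.001, -0.001], [-0.001, 0.002, -1.0]]
ft_force: [-1.0, 0.6, 5.8]
finger_gap: 0.0397
finger_force: 20.0
t 21.65 tcp [ 0.6389 -0.2504  0.0471] yawY 0.04 gap 0.0397
[0.481 0.193 0.25 ] -> [ 1.1084 -0.393  -0.5091]
[0.481 0.193 0.077] -> [ 1.1088 -0.3937 -0.0766]
```

```bash
python3 -m inch '0 0 -0.14 0 0.3;0 0 -0.28 0 0.3;0.04 -0.02 -0.42 0 0.3;0.14 -0.07 -0.5 0 0.3;0.27 -0.13 -0.51 0 0.3;0.4 -0.19 -0.51 0 0.3;0.53 -0.25 -0.51 0 0.3;0.66 -0.31 -0.51 0 0.3;0.79 -0.36 -0.51 0 0.3;0.88 -0.393 -0.51 0 0.3;0.88 -0.393 -0.51 0 0.3;0.88 -0.393 -0.51 0 0.3'; python3 -c "
from h import *
go([[.481,.192,.25],[.481,.192,.077]])"
```

```text
clock: 23.15
ee_pos: [0.4811, 0.1014, 0.2498]
ee_rot: [[-0.001, 1.0, 0.001], [1.0, 0.001, -0.0], [-0.0, 0.001, -1.0]]
ft_force: [-0.2, -0.4, -0.3]
finger_gap: 0.0398
finger_force: 20.0
t 23.15 tcp [0.4811 0.1014 0.2498] yawY 0.06 gap 0.0398
[0.481 0.192 0.25 ] -> [ 0.2265 -0.0001 -0.0006]
[0.481 0.192 0.077] -> [ 0.2266 -0.0005  0.4319]
```

```bash
python3 -m inch '0.12 0 0 0 0.3;0.22 0 0.06 0 0.3;0.226 0 0.18 0 0.3;0.226 0 0.3 0 0.3;0.226 0 0.37 0 0.3;0.226 0 0.41 0 0.3;0.226 0 0.425 0 0.3;0.226 0 0.432 0 0.3;0.226 0 0.432 0 0.3;0.226 0 0.432 0 0.53;0.226 0 0.432 0 0.53;0.226 0 0.432 0 0.53'; python3 -c "
from h import *
go([[.563,-.161,.25]])"
```

```text
clock: 24.65
ee_pos: [0.481, 0.1922, 0.077]
ee_rot: [[-0.001, 1.0, 0.001], [1.0, 0.001, 0.0], [0.0, 0.001, -1.0]]
ft_force: [-0.5, -0.3, -0.3]
finger_gap: 0.0486
finger_force: 0.0
t 24.65 tcp [0.481  0.1922 0.077 ] yawY 0.05 gap 0.0486
[ 0.563 -0.161  0.25 ] -> [-0.8832  0.2045 -0.4324]
```

```bash
python3 -m inch '0 0 -0.1 0 0.53;0 0 -0.22 0 0.53;-0.02 0 -0.35 0 0.53;-0.12 0.03 -0.43 0 0.65;-0.25 0.07 -0.43 0 0.65;-0.38 0.1 -0.43 0 0.65;-0.51 0.13 -0.43 0 0.65;-0.58 0.15 -0.43 0 0.65;-0.6 0.15 -0.43 0 0.65;-0.6 0.15 -0.43 0 0.65' ; python3 - <<'E'
from h import *
f,L=tops();cv2.imwrite('pics/a6.png',f[:,:,::-1])
for c,a in L:
    if 110<c[0]<360 and a>90 and 100<c[1]<220: print(c.round(1),a,[atz("top",c,z)[:2].round(4) for z in (.045,.065,.085,.095)])
go([[.563,-.161,.25],[.563,-.161,.065]])
E
```

```text
clock: 25.9
ee_pos: [0.5407, -0.0476, 0.2486]
ee_rot: [[-0.0, 1.0, -0.0], [1.0, 0.0, 0.001], [0.001, -0.0, -1.0]]
ft_force: [-0.1, 0.5, -0.0]
finger_gap: 0.0601
finger_force: 0.0
[300.6 163.4] 174 [array([ 0.5725, -0.1635]), array([ 0.5673, -0.1617]), array([ 0.5621, -0.1599]), array([ 0.5595, -0.159 ])]
[346.1 212.6] 102 [array([ 0.4391, -0.2742]), array([ 0.4364, -0.2704]), array([ 0.4336, -0.2665]), array([ 0.4323, -0.2646])]
t 25.95 tcp [ 0.5407 -0.047   0.2487] yawY 0.07 gap 0.0599
[ 0.563 -0.161  0.25 ] -> [-0.2851  0.0554 -0.0034]
[ 0.563 -0.161  0.065] -> [-0.2854  0.0555  0.4591]
```

```bash
python3 -m inch '-0.14 0.03 0 0 0.65;-0.27 0.055 0 0 0.65;-0.285 0.055 0.08 0 0.65;-0.285 0.055 0.18 0 0.65;-0.285 0.055 0.28 0 0.65;-0.285 0.055 0.37 0 0.65;-0.285 0.055 0.43 0 0.65;-0.285 0.055 0.457 0 0.65;-0.285 0.055 0.457 0 0.65;-0.285 0.055 0.457 0 0.3;-0.285 0.055 0.457 0 0.3;-0.285 0.055 0.457 0 0.3' 20; python3 -c "
from h import *
go([[.551,.264,.25],[.551,.264,.077]])"
```

```text
clock: 27.45
ee_pos: [0.5634, -0.1619, 0.0667]
ee_rot: [[-0.001, 1.0, 0.001], [1.0, 0.001, -0.0], [-0.0, 0.001, -1.0]]
ft_force: [-0.5, 0.0, 2.3]
finger_gap: 0.0399
finger_force: 19.9
t 27.45 tcp [ 0.5634 -0.1619  0.0667] yawY 0.04 gap 0.0399
[0.551 0.264 0.25 ] -> [ 1.0647 -0.0297 -0.4587]
[0.551 0.264 0.077] -> [ 1.0648 -0.0303 -0.0262]
```

```bash
python3 -m inch '0 0 -0.14 0 0.3;0 0 -0.28 0 0.3;0.04 0 -0.42 0 0.3;0.16 -0.01 -0.48 0 0.3;0.3 -0.02 -0.48 0 0.3;0.44 -0.03 -0.48 0 0.3;0.58 -0.03 -0.48 0 0.3;0.72 -0.03 -0.48 0 0.3;0.86 -0.03 -0.48 0 0.3;0.96 -0.03 -0.48 0 0.3;0.98 -0.03 -0.48 0 0.3;0.98 -0.03 -0.48 0 0.3'; python3 -c "
from h import *
go([[.551,.264,.25],[.551,.264,.077]])"
```

```text
clock: 28.95
ee_pos: [0.5506, 0.2301, 0.2577]
ee_rot: [[-0.002, 1.0, -0.0], [1.0, 0.002, -0.0], [-0.0, -0.0, -1.0]]
ft_force: [-0.0, -0.3, -2.0]
finger_gap: 0.0399
finger_force: 19.9
t 28.95 tcp [0.5506 0.2301 0.2577] yawY 0.09 gap 0.0399
[0.551 0.264 0.25 ] -> [0.0847 0.0011 0.0191]
[0.551 0.264 0.077] -> [0.0849 0.0013 0.4516]
```

```bash
python3 -m inch '0.085 0.001 0.05 0 0.3;0.085 0.001 0.16 0 0.3;0.085 0.001 0.27 0 0.3;0.085 0.001 0.35 0 0.3;0.085 0.001 0.4 0 0.3;0.085 0.001 0.43 0 0.3;0.085 0.001 0.445 0 0.3;0.085 0.001 0.451 0 0.3;0.085 0.001 0.451 0 0.3;0.085 0.001 0.451 0 0.51;0.085 0.001 0.451 0 0.51;0.085 0.001 0.451 0 0.51'; python3 -c "
from h import *
go([[.675,-.046,.25]])"
```

```text
clock: 30.45
ee_pos: [0.5513, 0.2644, 0.0779]
ee_rot: [[-0.001, 1.0, 0.001], [1.0, 0.001, 0.0], [0.0, 0.001, -1.0]]
ft_force: [0.1, -0.2, 0.1]
finger_gap: 0.0465
finger_force: 0.0
t 30.45 tcp [0.5513 0.2644 0.0779] yawY 0.05 gap 0.0465
[ 0.675 -0.046  0.25 ] -> [-0.776   0.3087 -0.4303]
```

```bash
python3 -m inch '0 0 -0.1 0 0.51;0 0 -0.22 0 0.53;-0.02 0 -0.35 0 0.53;-0.12 0.04 -0.45 0 0.65;-0.25 0.08 -0.45 0 0.65;-0.38 0.13 -0.45 0 0.65;-0.48 0.15 -0.45 0 0.65;-0.5 0.15 -0.45 0 0.65;-0.5 0.15 -0.45 0 0.65' ; python3 - <<'E'
from h import *
f,L=tops();cv2.imwrite('pics/a7.png',cv2.resize(f[90:270,60:390,::-1],None,fx=2.4,fy=2.4,interpolation=cv2.INTER_CUBIC))
for c,a in L:
    if 110<c[0]<360 and a>90 and 100<c[1]<220: print(c.round(1),a,[atz("top",c,z)[:2].round(4) for z in (.045,.065,.085,.095)])
go([[.675,-.046,.25],[.675,-.046,.066]])
E
```

```text
clock: 31.58
ee_pos: [0.6112, 0.0643, 0.2575]
ee_rot: [[0.0, 1.0, -0.0], [1.0, -0.0, 0.001], [0.001, -0.0, -1.0]]
ft_force: [0.6, 0.5, 0.4]
finger_gap: 0.0597
finger_force: 0.0
[254.3 122.9] 159 [array([ 0.6885, -0.0449]), array([ 0.6812, -0.0453]), array([ 0.6739, -0.0457]), array([ 0.6702, -0.0458])]
[346.5 212.3] 95 [array([ 0.4398, -0.2752]), array([ 0.437 , -0.2713]), array([ 0.4343, -0.2675]), array([ 0.4329, -0.2656])]
t 31.62 tcp [0.6111 0.0651 0.2576] yawY 0.06 gap 0.0595
[ 0.675 -0.046  0.25 ] -> [-0.2779  0.1594  0.0189]
[ 0.675 -0.046  0.066] -> [-0.2781  0.1594  0.4789]
```

```bash
python3 -m inch '-0.12 0.06 0 0 0.65;-0.24 0.12 0 0 0.65;-0.277 0.159 0.06 0 0.65;-0.277 0.159 0.17 0 0.65;-0.277 0.159 0.28 0 0.65;-0.277 0.159 0.38 0 0.65;-0.277 0.159 0.45 0 0.65;-0.277 0.159 0.478 0 0.65;-0.277 0.159 0.478 0 0.65;-0.277 0.159 0.478 0 0.3;-0.277 0.159 0.478 0 0.3;-0.277 0.159 0.478 0 0.3' 20; python3 -c "
from h import *
go([[.551,.192,.26],[.551,.192,.077]])"
```

```text
clock: 33.12
ee_pos: [0.6755, -0.0466, 0.0674]
ee_rot: [[-0.001, 1.0, 0.002], [1.0, 0.001, -0.0], [-0.0, 0.002, -1.0]]
ft_force: [-1.2, -0.3, 2.7]
finger_gap: 0.0398
finger_force: 19.9
t 33.12 tcp [ 0.6755 -0.0466  0.0674] yawY 0.04 gap 0.0398
[0.551 0.192 0.26 ] -> [ 0.5966 -0.31   -0.4821]
[0.551 0.192 0.077] -> [ 0.5967 -0.3108 -0.0246]
```

```bash
python3 -m inch '0 0 -0.14 0 0.3;0 0 -0.28 0 0.3;0.02 -0.01 -0.42 0 0.3;0.12 -0.06 -0.48 0 0.3;0.24 -0.12 -0.48 0 0.3;0.36 -0.18 -0.48 0 0.3;0.48 -0.24 -0.48 0 0.3;0.57 -0.3 -0.48 0 0.3;0.597 -0.31 -0.48 0 0.3;0.597 -0.31 -0.48 0 0.3;0.597 -0.31 -0.48 0 0.3'; python3 -c "
from h import *
go([[.551,.192,.25],[.551,.192,.077]])"
```

```text
clock: 34.5
ee_pos: [0.5516, 0.1911, 0.2582]
ee_rot: [[0.001, 1.0, 0.0], [1.0, -0.001, -0.0], [-0.0, 0.0, -1.0]]
ft_force: [0.1, 1.1, -0.8]
finger_gap: 0.0395
finger_force: 19.9
t 34.5 tcp [0.5516 0.1911 0.2582] yawY -0.03 gap 0.0395
[0.551 0.192 0.25 ] -> [ 0.0023 -0.0014  0.0205]
[0.551 0.192 0.077] -> [ 0.0025 -0.0015  0.453 ]
```

```bash
python3 -m inch '0.002 -0.001 0.05 0 0.3;0.002 -0.001 0.16 0 0.3;0.002 -0.001 0.27 0 0.3;0.002 -0.001 0.35 0 0.3;0.002 -0.001 0.4 0 0.3;0.002 -0.001 0.43 0 0.3;0.002 -0.001 0.445 0 0.3;0.002 -0.001 0.452 0 0.3;0.002 -0.001 0.452 0 0.3;0.002 -0.001 0.452 0 0.51;0.002 -0.001 0.452 0 0.51;0.002 -0.001 0.452 0 0.51'; python3 -m inch '0 0 -0.1 0 0.51;0 0 -0.2 0 0.51;0 0 -0.32 0 0.51;0 0 -0.44 0 0.3;0 -0.1 -0.54 0 0;0 -0.2 -0.54 0 0;0 -0.33 -0.54 0 0;-0.15 -0.43 -0.54 0 0;-0.3 -0.43 -0.54 0 0;-0.4 -0.43 -0.54 0 0;-0.4 -0.43 -0.54 0 0;-0.4 -0.43 -0.54 0 0'; python3 - <<'E'
from h import *
f=optics.grab_frame("top")[90:240,60:220,::-1];g=optics.grab_frame("scene")[40:200,255:400,::-1]
a=cv2.resize(f,(427,400),interpolation=cv2.INTER_CUBIC);b=cv2.resize(g,(363,400),interpolation=cv2.INTER_CUBIC)
cv2.imwrite('pics/a8.png',cv2.convertScaleAbs(np.hstack([a,b]),alpha=1.3,beta=10))
go([[.49,.42,.30]])
E
```

```text
clock: 36.0
ee_pos: [0.5506, 0.1931, 0.0778]
ee_rot: [[-0.001, 1.0, 0.001], [1.0, 0.001, 0.0], [0.0, 0.001, -1.0]]
ft_force: [0.1, 0.1, -0.1]
finger_gap: 0.0467
finger_force: 0.0
clock: 37.5
ee_pos: [0.3785, 0.0331, 0.2937]
ee_rot: [[0.0, 1.0, 0.0], [1.0, -0.0, 0.0], [0.0, 0.0, -1.0]]
ft_force: [0.0, 1.1, -0.1]
finger_gap: 0.0006
finger_force: 0.0
t 37.6 tcp [0.3786 0.0337 0.2935] yawY 0.12 gap 0.0003
[0.49 0.42 0.3 ] -> [ 0.9652  0.2806 -0.0159]
```

View pics/a8.png

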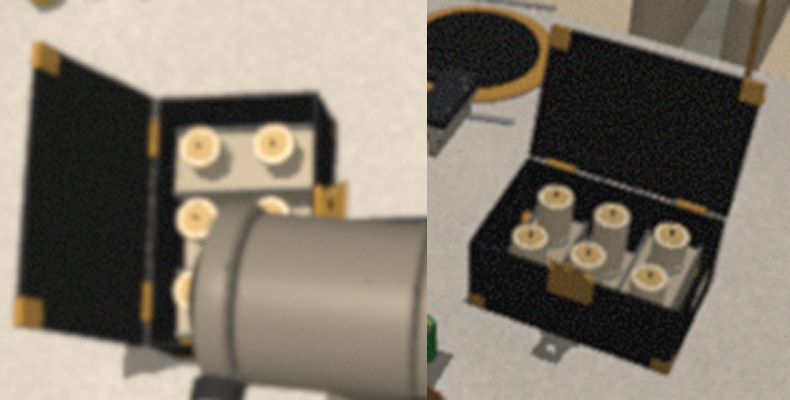

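All six candles stand upright in their rows, with tops level: (201,147), (274,143) and (197,218) in the top crop, and all six in the scene crop. The lid is next.

```bash
python3 -m inch '0.1 0.03 -0.04 0 0;0.22 0.06 -0.04 0 0;0.34 0.1 -0.04 0 0;0.46 0.14 -0.04 0 0;0.58 0.18 -0.04 0 0;0.7 0.21 -0.04 0 0;0.82 0.25 -0.04 0 0;0.92 0.28 -0.04 0 0;0.965 0.28 -0.04 0 0;0.965 0.28 -0.04 0 0;0.965 0.28 -0.04 0 0' 40; python3 -c "
from h import *
go([[.49,.42,.226],[.49,.3255,.226],[.49,.29,.226],[.49,.2645,.226]])"
```

```text
clock: 38.98
ee_pos: [0.4897, 0.419, 0.3093]
ee_rot: [[-0.002, 1.0, -0.0], [1.0, 0.002, -0.001], [-0.001, -0.0, -1.0]]
ft_force: [0.0, -0.7, -0.5]
finger_gap: 0.0003
finger_force: 0.0
t 38.98 tcp [0.4897 0.419  0.3093] yawY 0.1 gap 0.0003
[0.49  0.42  0.226] -> [0.0026 0.0009 0.2084]
[0.49   0.3255 0.226 ] -> [-0.2336  0.0005  0.2085]
[0.49  0.29  0.226] -> [-0.3224  0.0003  0.2085]
[0.49   0.2645 0.226 ] -> [-0.3861  0.0002  0.2086]
```

```bash
python3 -m inch '0 0 0.1 0 0;0 0 0.208 0 0;0 0 0.208 0 0;-0.05 0 0.208 0 0;-0.1 0 0.208 0 0;-0.15 0 0.208 0 0;-0.2 0 0.208 0 0;-0.235 0 0.208 0 0;-0.28 0 0.208 0 0;-0.32 0 0.208 0 0;-0.35 0 0.208 0 0;-0.386 0 0.208 0 0'; python3 -c "
from h import *
go([[.49,.2645,.224],[.49,.2385,.207],[.49,.2175,.183],[.49,.2035,.155],[.49,.1975,.124],[.49,.1975,.12]])"
```

```text
clock: 40.48
ee_pos: [0.4901, 0.2637, 0.2259]
ee_rot: [[-0.001, 1.0, -0.001], [1.0, 0.001, -0.0], [-0.0, -0.001, -1.0]]
ft_force: [0.2, 2.9, -0.4]
finger_gap: 0.0006
finger_force: 1.0
t 40.48 tcp [0.4901 0.2637 0.2259] yawY 0.05 gap 0.0006
[0.49   0.2645 0.224 ] -> [ 0.002  -0.0002  0.0048]
[0.49   0.2385 0.207 ] -> [-0.063  -0.0002  0.0473]
[0.49   0.2175 0.183 ] -> [-0.1155 -0.0002  0.1073]
[0.49   0.2035 0.155 ] -> [-0.1505 -0.0002  0.1773]
[0.49   0.1975 0.124 ] -> [-0.1655 -0.0001  0.2548]
[0.49   0.1975 0.12  ] -> [-0.1655 -0.0001  0.2648]
```

```bash
python3 -m inch '-0.033 0 0.025 0 0;-0.063 0 0.047 0 0;-0.09 0 0.075 0 0;-0.115 0 0.107 0 0;-0.135 0 0.142 0 0;-0.15 0 0.177 0 0;-0.16 0 0.216 0 0;-0.165 0 0.245 0 0;-0.165 0 0.257 0 0;-0.165 0 0.262 0 0'; python3 - <<'E'
from h import *
f=optics.grab_frame("top")[90:240,60:220,::-1];g=optics.grab_frame("scene")[40:200,255:400,::-1]
a=cv2.resize(f,(427,400),interpolation=cv2.INTER_CUBIC);b=cv2.resize(g,(363,400),interpolation=cv2.INTER_CUBIC)
cv2.imwrite('pics/a9.png',cv2.convertScaleAbs(np.hstack([a,b]),alpha=1.3,beta=10))
go([[.49,.1975,.121]])
E
```

```text
clock: 41.72
ee_pos: [0.4899, 0.1982, 0.1243]
ee_rot: [[-0.001, 1.0, 0.0], [1.0, 0.001, -0.001], [-0.001, 0.0, -1.0]]
ft_force: [-13.7, -6.1, 40.2]
finger_gap: 0.0003
finger_force: 19.9
t 41.83 tcp [0.4898 0.1982 0.1244] yawY 0.09 gap 0.0004
[0.49   0.1975 0.121 ] -> [-0.0018  0.0004  0.0086]
```

View pics/a9.png

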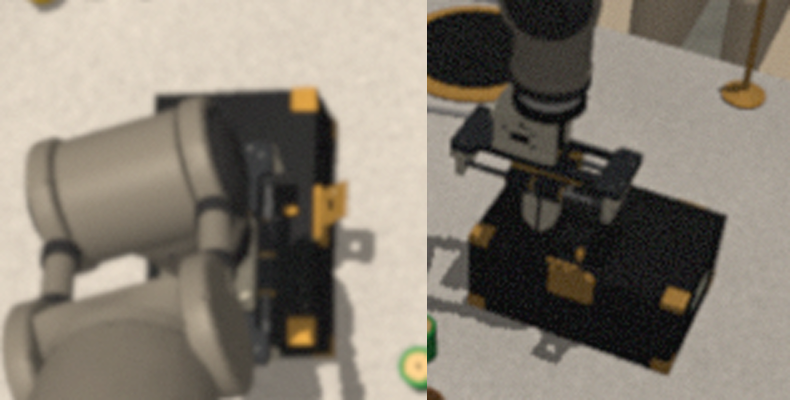

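The lid is closed: the fingertips stand at z 0.110 under 40 N, and the catch shows at crop (291,210). I'll move round to the outer side of the hasp.

```bash
python3 -m inch '0 0 -0.08 0 0;0 0 -0.18 0 0;-0.05 0.05 -0.28 0 0;-0.17 0.1 -0.28 0 0;-0.29 0.153 -0.28 0 0;-0.37 0.153 -0.28 0 0;-0.37 0.153 -0.28 0 0;-0.37 0.153 -0.28 0 0'; python3 - <<'E'
from h import *
f=optics.grab_frame("top")[90:240,60:220,::-1];g=optics.grab_frame("scene")[40:200,255:400,::-1]
a=cv2.resize(f,(427,400),interpolation=cv2.INTER_CUBIC);b=cv2.resize(g,(363,400),interpolation=cv2.INTER_CUBIC)
cv2.imwrite('pics/a10.png',cv2.convertScaleAbs(np.hstack([a,b]),alpha=1.3,beta=10))
for p in [(177.4,168),(190,158),(188,173)]: print([atz("top",p,z)[:2] for z in (.112,.147)])
go([[.551,.055,.145],[.551,.135,.145],[.551,.158,.171],[.551,.1685,.163],[.551,.177,.154],[.551,.184,.142],[.551,.190,.129]])
E
```

```text
clock: 42.82
ee_pos: [0.5515, 0.0513, 0.2333]
ee_rot: [[-0.001, 1.0, -0.0], [1.0, 0.001, 0.001], [0.001, -0.0, -1.0]]
ft_force: [0.2, 0.3, -0.8]
finger_gap: 0.0006
finger_force: 0.0
[array([0.5531, 0.1477]), array([0.5441, 0.1404])]
[array([0.5777, 0.1162]), array([0.5678, 0.1101])]
[array([0.5394, 0.1209]), array([0.5309, 0.1146])]
t 42.92 tcp [0.5516 0.0518 0.2334] yawY 0.13 gap 0.0004
[0.551 0.055 0.145] -> [ 0.0079 -0.0014  0.2211]
[0.551 0.135 0.145] -> [ 0.2079 -0.001   0.2212]
[0.551 0.158 0.171] -> [ 0.2654 -0.0008  0.1562]
[0.551  0.1685 0.163 ] -> [ 0.2916 -0.0008  0.1762]
[0.551 0.177 0.154] -> [ 0.3129 -0.0007  0.1988]
[0.551 0.184 0.142] -> [ 0.3304 -0.0007  0.2288]
[0.551 0.19  0.129] -> [ 0.3453 -0.0006  0.2613]
```

View pics/a10.png

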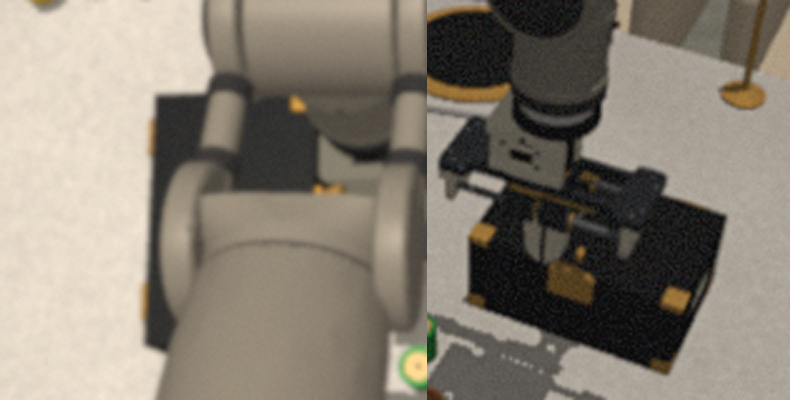

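The lid stays closed. The hasp strap still leans outwards at scene crop (571,281), with its tip at about y = 0.11. I'll swing it over now.

```bash
python3 -m inch '0.007 0 0.11 0 0;0.007 0 0.221 0 0;0.05 0 0.221 0 0;0.1 0 0.221 0 0;0.15 0 0.221 0 0;0.18 0 0.221 0 0;0.208 0 0.221 0 0;0.235 0 0.185 0 0;0.265 0 0.156 0 0;0.292 0 0.176 0 0;0.313 0 0.199 0 0;0.33 0 0.229 0 0'; python3 -c "
from h import *
go([[.551,.190,.129],[.551,.191,.126]])"
```

```text
clock: 44.42
ee_pos: [0.5513, 0.1831, 0.1406]
ee_rot: [[-0.001, 1.0, -0.001], [1.0, 0.001, -0.0], [-0.0, -0.001, -1.0]]
ft_force: [-1.0, -0.9, -0.5]
finger_gap: 0.0006
finger_force: 0.2
t 44.42 tcp [0.5513 0.1831 0.1406] yawY 0.06 gap 0.0006
[0.551 0.19  0.129] -> [ 0.0174 -0.0007  0.029 ]
[0.551 0.191 0.126] -> [ 0.0199 -0.0007  0.0365]
```

```bash
python3 -m inch '0.012 0 0.015 0 0;0.018 0 0.025 0 0;0.02 0 0.031 0 0;0.02 0 0.036 0 0;0.02 0 0.04 0 0;0.02 0 0.04 0 0'; python3 -c "
from h import *
go([[.5,.1,.3]])"
```

```text
clock: 45.18
ee_pos: [0.5518, 0.1907, 0.1278]
ee_rot: [[-0.001, 1.0, 0.002], [1.0, 0.001, 0.001], [0.001, 0.002, -1.0]]
ft_force: [-4.5, -0.9, 10.0]
finger_gap: 0.0007
finger_force: 5.6
t 45.17 tcp [0.5518 0.1907 0.1278] yawY 0.04 gap 0.0007
[0.5 0.1 0.3] -> [-0.2263 -0.129  -0.4307]
```

```bash
python3 -m inch '0 0 0.005 0 0;0 0 -0.08 0 0;0 0 -0.2 0 0;-0.02 -0.05 -0.33 0 0;-0.1 -0.15 -0.43 0 0;-0.22 -0.25 -0.43 0 0;-0.35 -0.35 -0.43 0 0;-0.48 -0.4 -0.43 0 0;-0.6 -0.4 -0.43 0 0;-0.7 -0.4 -0.43 0 0;-0.7 -0.4 -0.43 0 0;-0.7 -0.4 -0.43 0 0'; python3 - <<'E'
from h import *
f=optics.grab_frame("top")[:,:,::-1];g=optics.grab_frame("scene")[70:200,255:385,::-1]
a=cv2.resize(f[130:215,100:200],(400,340),interpolation=cv2.INTER_CUBIC);b=cv2.resize(g,(340,340),interpolation=cv2.INTER_CUBIC)
cv2.imwrite('pics/a11.png',cv2.convertScaleAbs(np.hstack([a,b]),alpha=1.5,beta=15))
E
```

```text
clock: 46.68
ee_pos: [0.3917, -0.0892, 0.2979]
ee_rot: [[-0.0, 1.0, 0.0], [1.0, 0.0, 0.001], [0.001, 0.0, -1.0]]
ft_force: [0.5, -0.3, -0.3]
finger_gap: 0.0003
finger_force: 0.0
```

View pics/a11.png

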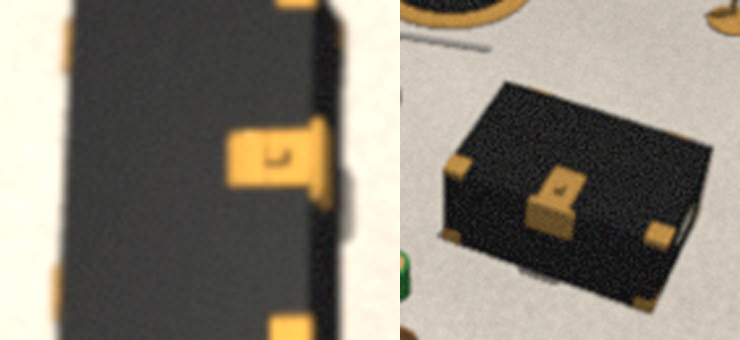

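The lid is closed and the hasp lies flat, with the catch showing through its slot at (277,157) in the top crop and (560,190) in the scene crop. I'm handing in the job.

```bash
python3 -c "
from cell import arm
print(arm.job_done())"
```

```text
the job is handed in; nothing more can be done
None
```

The job is handed in: all six candles stand upright in their matching rows, the lid is closed, and the hasp lies flat over the catch; the hand-in call gave no verdict.

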